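Clear the cooling rail and hang the glass carrier

TASK

First unhook the empty carrier (yellow grip) that blocks the middle of the cooling rail and stand it upright on the white square board. Then hook the carrier with the glass samples (blue grip) onto the rail at the green stretch, slide it along the rail to the red stretch and leave it hanging freely with its hook within the red. Never tip the glass carrier, and do not shift or knock over the other things on the bench.

Things in the scene. Friction and masses are not known exactly. Their poses are not given: they have to be found in the camera images.
- loaded: carrier with blue grip and three upright glass samples (tops at z = 42 mm), standing on the bench. Steel tray 64 x 60 mm, rim 16 mm high; a 5 x 24 mm stem in the tray at x = -22 mm rises to a hook that is open towards +x (see loaded_hook), grip block on top. About 0.25 kg. Origin: centre of the underside; z up.
- loaded_hook (a point): where the bar's axis lies in the hook when hung: 120 mm above the underside. Hook: inverted V along y (24 mm long, 45-degree slopes) from the stem at x = -22 mm to a free lip at x = +22 mm, which ends 18 mm below this point. A bar enters from +x, under the lip and above the samples, then rises into the V. Axes as loaded.
- loaded_grip (a point): grasp point in the blue grip block (22 x 22 mm, from 134 to 176 mm above the underside, on the carrier's z axis), pinched from above; 161 mm above the underside. Axes as loaded.
- empty: empty carrier with yellow grip, hanging at the middle of the rail at the start, stem on the robot's side. Same shape and sizes as loaded (hook too), but with a flat 6 mm weight in the tray in place of the glass. About 0.25 kg. Origin: centre of the underside; z up; x towards the hook's open side.
- empty_grip (a point): grasp point in the yellow grip block (22 x 22 mm, from 134 to 176 mm above the underside), 161 mm above the underside. Axes as empty.
- rail: cooling rail: fixed round aluminium bar along y, 16 mm diameter, its axis 190 mm above the bench, between two 20 mm posts at y = -230 and +230 mm that end 12 mm above the axis. Origin on the bench below the middle of the bar; x horizontal, away from the robot.
- green_mark: stretch of the rail painted green, 60 mm long: its centre, on the rail's axis; axes as rail. Green and red are 120 mm from the middle of the rail, one on either side; which is where differs.
- red_mark: stretch of the rail painted red, 60 mm long: its centre, on the rail's axis; axes as rail.
- board: fixed white ceramic board on the bench, 150 x 150 mm, 20 mm thick; origin: centre of its underside.
- brick: white insulating half brick, 114 x 64 x 60 mm, a bystander; origin: centre of its underside
- jar: lidded jar, 60 mm diameter, 85 mm tall, a bystander; origin: centre of its underside
- can: can, 66 mm diameter, 100 mm tall, a bystander; origin: centre of its underside
- cone: small orange cone, 32 mm across the foot, 45 mm tall, a bystander; origin: centre of its underside
- dish: white ceramic dish, 90 mm across, 22 mm high, a bystander; origin: centre of its underside
- spatula: spatula with handle, 200 mm long, lying flat, a bystander; origin on its underside
- rail_mid (a point): middle of the rail's bar, on its axis; axes as rail

How it is judged:
On the way, in this order (a step that is already met when the one before it is completed fails the run):
1. the empty carrier stands upright on the white board, let go (x of empty in the frame of board between -0.048 and 0.048 m and y of empty in the frame of board between -0.048 and 0.048 m and z of empty in the frame of board between 0.014 and 0.027 m and angle between empty's own z axis and vertical below 0.1 rad and linear speed of empty below 0.03 m/s and contact force between empty and the fingers below 0.1 N), for 0.2 s.
2. the glass carrier is hooked on the rail at the green stretch (y of loaded_hook in the frame of green_mark between -0.03 and 0.03 m and x of loaded_hook in the frame of green_mark between -0.014 and 0.014 m and z of loaded_hook in the frame of green_mark between -0.008 and 0.014 m), for 0.2 s.
3. it slides, still hooked, past the middle of the rail (y of loaded_hook in the frame of rail_mid between -0.04 and 0.04 m and x of loaded_hook in the frame of rail_mid between -0.014 and 0.014 m and z of loaded_hook in the frame of rail_mid between -0.008 and 0.014 m), for 0.1 s.
At the end, for the whole second after the job is handed in: Glass carrier hangs at rest from the rail (hook point within 14 mm of its axis, tilt under 0.2, in line to 0.3 rad), hook middle within 22 mm of the red stretch's middle; empty carrier at rest on the board, upright to 0.1 rad, centre within 48 mm of the board's along each side (y of loaded_hook in the frame of red_mark between -0.022 and 0.022 m and x of loaded_hook in the frame of red_mark between -0.014 and 0.014 m and z of loaded_hook in the frame of red_mark between -0.008 and 0.014 m and angle between loaded's own z axis and vertical below 0.2 rad and angle between the y axis of loaded and the y axis of rail, either way round below 0.3 rad and contact force between loaded and rail above 0.5 N and linear speed of each of loaded, empty below 0.03 m/s and angular speed of loaded below 0.4 rad/s and x of empty in the frame of board between -0.048 and 0.048 m and y of empty in the frame of board between -0.048 and 0.048 m and z of empty in the frame of board between 0.014 and 0.027 m and angle between empty's own z axis and vertical below 0.1 rad); the robot touches nothing.
It fails at once if the glass carrier is tipped by more than 0.6 rad (angle between loaded's own z axis and vertical above 0.6 rad).
It fails at once if a bystander (brick, jar, can, cone, dish or spatula) is moved by more than 30 mm (distance of any of brick, jar, can, cone, dish, spatula from where it was at the start of the episode above 0.03 m).
It also fails if it takes over 64 s, if anything falls off the work surface, if the arm or the gripper's body presses on something with over 40 N, if the wrist force passes 120 N, or if a joint passes its speed limit or range.

ROBOT

A 7-joint arm with a two-finger parallel gripper is mounted at the origin on the work surface. World frame = base frame: x ahead of the robot, y to its left, z up, the work surface at z = 0. Lengths are in m, angles in rad, forces in N, time in s.
With the tool pointing down it reaches from about 0.4 to 0.85 m from the base axis. Payload 4.5 kg.
Tool frame: the origin (TCP) lies on the centre line of the jaws, within the pads' length; the fingertips stand r.tip_extent ahead of it and the grasp point (between the pads) is the TCP (r.tip_extent is the distance from the TCP to the fingertips, in m); z points along the fingers, y is the line along which they close (so a half turn about z gives the same grasp; the last joint's range is limited). The gripper opens to 88 mm and grips with 3 to 60 N. Pads are 18 mm wide; open, the fingers measure 123 mm over their backs; the gripper's body (75 mm by 187 mm) begins 45 mm behind the grasp point.
Start: joints at [-1.26, 0.689, -0.195, 1.565, 0.157, 0.902, -0.215], TCP at [0.171, 0.601, 0.258] pointing down, gripper open.
Joint ranges: [-3.01, 3.01], [-0.46, 2.08], [-1.47, 1.51], [0.13, 2.56], [-1, 4.14], [0.04, 2.09], [-2.66, 2.66]. Speed limits (rad/s): [2.57, 2.57, 3.14, 3.14, 3.14, 3.14, 3.14].

INTERFACE

Orientations are given as a unit quaternion [x, y, z, w].
In Python, from plant import sensors, vision, finish_job, r gives the robot as it stands. The module is installed in compiled form; this text tells all that it offers.
- The arm moves only by the tool step_arm, never from a script. Its argument "steps" is a list of rows, each a list of 2 entries, a list of its own where there are three numbers: the shift along the tool's x, y, z in cm, then the turn, a rotation vector about the tool's x, y, z in degrees. A call has 1 to 12 rows; each row shifts and turns the commanded pose from where the row before left it, along the tool's axes as they then stand; what a row does not reach is not made up. A row lasts 1/8 s, in which the tool goes at most 62.5 mm and 10.7 degrees, less where a joint would pass 70% of its speed; a pose out of reach is approached as far as the arm can. A call with a gripper value outside its range is refused whole. "claw" is the opening, from -1 (shut) to 1 (fully open), set as the call begins (left out, the last holds). The fingers move at their own pace and stop on an object; "grip_force" is the grip in N (left out, the last holds). Time passes only in rows, so rows that do not move let the fingers close. It gives the time, the measured TCP pose, the force, the opening and the grip force at its end, in the units of the state.
- sensors.get_state(): the state, without advancing time (a new reading comes with each control period).
- vision.snapshot(name): name is "side" or "top" or "wrist"; returns a dict with "img" (384x512x3 uint8, red, green, blue), "fx", "fy", "cx", "cy" (pixels), "position" and "rotation" of the camera in the world. Camera axes: x right, y down, z forward; pixel columns grow to the right and rows downward; lengths in m; the calibration is good to about 2 mm. A picture is of the moment at which its call begins. There is no depth.
- finish_job(): hands the job in; it is judged then, once.
The state is a dict: "clock": time; "q": joint angles; "qd": joint speeds; "joint_torque": joint torques, N m; "tool_pos": TCP position; "eef_rot": TCP orientation; "contact_force": force on the tool from outside, world axes, zero at the start; "moment": the same for the moment, N m; "opening": opening from 0.0 (shut) to 1.0 (fully open); "finger_force": force on a finger pad.
Only numpy, scipy, OpenCV 4.12 (cv2) and the standard library are available. Lean on these libraries where they do the work, as an engineer would, in place of code of your own. Each camera call takes 0.05 s, during which the arm holds its last target. There are 200 camera calls.

## Working session

There is one attempt and no reset: what is moved stays moved. The work goes in short steps, Python scripts to look and compute and a tool call to move; the robot and the scene stay as the last step left them, time stands still between calls to the robot, and variables do not carry over. Pictures are saved under pics/ and viewed, at most 10 in all, crops included, and the job is handed in when it is done.

Besides the shell and the picture viewer there is one more tool, called after "Emit:" as name([rows], argument=value, ...), one row to a line, values as JSON. step_arm: Moves the arm, as the interface text tells. Its arguments: {"type":"object","properties":{"steps":{"type":"array"},"claw":{"type":"number"},"grip_force":{"type":"number"}},"required":["steps"]}

```bash
mkdir -p pics; cat > h.py <<'E'
import numpy as np, cv2
from plant import sensors, vision, finish_job, r
def snap(n,f=None):
    s=vision.snapshot(n)
    if f: cv2.imwrite('pics/'+f,cv2.cvtColor(s['img'],cv2.COLOR_RGB2BGR))
    np.savez('last_%s.npz'%n,**{k:np.array(v) for k,v in s.items()})
    return s
def ld(n): return np.load('last_%s.npz'%n)
def back(s,u,v,z):
    R=np.array(s['rotation']);
    d=R@np.array([(u-s['cx'])/s['fx'],(v-s['cy'])/s['fy'],1.]); p=np.array(s['position'])
    return p+d*(z-p[2])/d[2]
def proj(s,P):
    c=np.array(s['rotation']).T@(np.array(P)-s['position'])
    return s['fx']*c[0]/c[2]+s['cx'], s['fy']*c[1]/c[2]+s['cy']
E
python3 - <<'E'
from h import *
for n in('side','top'):
    s=snap(n,n+'0.png'); print(n,s['fx'],s['fy'],s['cx'],s['cy'],s['position'],np.array(s['rotation']).round(3).tolist(), np.array(s['rotation']).shape)
st=sensors.get_state(); print({k:np.round(v,3) for k,v in st.items()}, r.tip_extent)
a=cv2.imread('pics/top0.png');cv2.imwrite('pics/top0b.png',cv2.resize(a,(800,600),interpolation=cv2.INTER_CUBIC))
a=cv2.imread('pics/side0.png');cv2.imwrite('pics/side0b.png',cv2.resize(a,(800,600),interpolation=cv2.INTER_CUBIC))
E
```

```text
side 461.5073528884513 461.5073528884513 251.25660998407636 192.5126483066246 [-0.26508984 -0.75921183  0.85524059] [0.797, -0.351, 0.195, -0.45] (4,)
top 366.58448561416424 366.58448561416424 264.1785605842765 196.2573760172068 [ 0.4595776  -0.01086047  0.97144275] [-0.704, 0.707, -0.037, 0.055] (4,)
{'clock': np.float64(0.1), 'q': array([-1.26 ,  0.69 , -0.195,  1.566,  0.157,  0.902, -0.215]), 'qd': array([-0.001, -0.002, -0.001, -0.005, -0.001,  0.   , -0.001]), 'joint_torque': array([-2.0000e-03, -5.2851e+01, -1.2710e+00, -1.5383e+01, -5.3000e-02,
        2.0000e-03,  0.0000e+00]), 'tool_pos': array([0.171, 0.601, 0.257]), 'eef_rot': array([ 0.138,  0.99 , -0.001, -0.   ]), 'contact_force': array([ 0.773,  0.333, -0.131]), 'moment': array([0.052, 0.011, 0.01 ]), 'finger_force': np.float64(0.0), 'opening': np.float64(0.999)} 0.019
```

View pics/top0b.png

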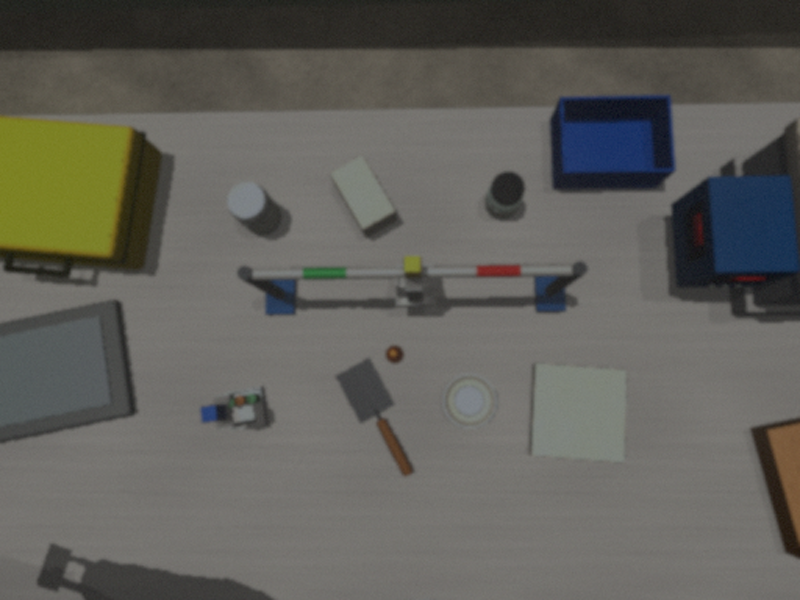

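View pics/side0b.png

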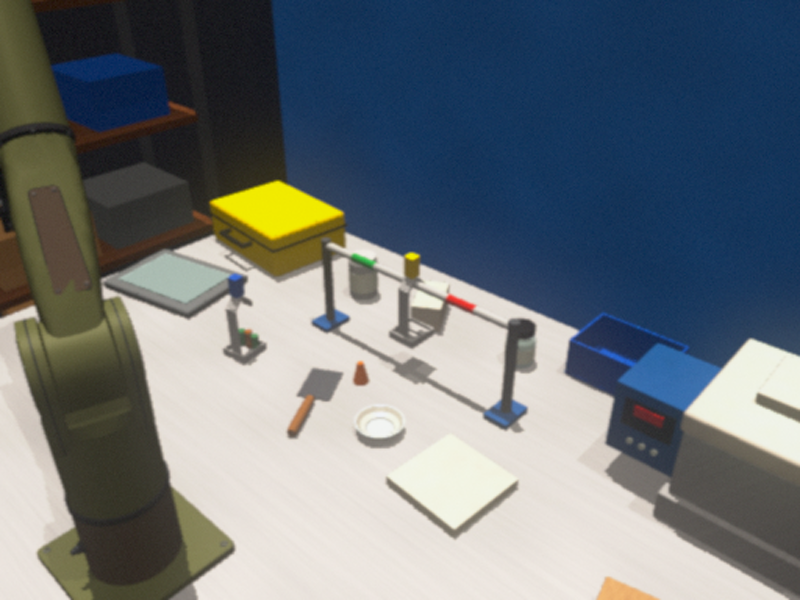

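The top view shows the rail at row 272/600, with green at (323,272), red at (498,270) and the yellow grip at (412,265). The board is at (579,412), the blue grip at (209,413) and its tray around (245,408). The side view agrees. Next I zoom in and measure.

```bash
sed -i 's/^import numpy.*/&\nfrom scipy.spatial.transform import Rotation as Rot/; s/R=np.array(s\[.rotation.\]);/R=Rot.from_quat(s["rotation"]).as_matrix();/; s/np.array(s\[.rotation.\]).T@/Rot.from_quat(s["rotation"]).as_matrix().T@/' h.py
python3 - <<'E'
from h import *
t=ld('top'); k=.64
for n,(u,v),z in [('yel',(412,264),.246),('blue',(209,413),.176),('green',(323,272),.19),('red',(498,270),.19),('postL',(247,273),.202),('postR',(579,269),.202),('b1',(535,364),.02),('b2',(627,369),.02),('b3',(624,461),.02),('b4',(531,457),.02),('cone',(395,354),.045),('dish',(470,400),.022),('trayc',(245,408),.016),('can',(248,201),.1),('jar',(508,188),.085)]:
    print(n,back(t,u*k,v*k,z)[:3].round(4))
a=cv2.imread('pics/top0.png')[235:285,115:185]; b=cv2.imread('pics/side0.png')[165:240,130:180]
c=cv2.imread('pics/top0.png')[155:205,235:305]
A=cv2.resize(a,None,fx=6,fy=6,interpolation=3);B=cv2.resize(b,(380,600),interpolation=3);C=cv2.resize(c,None,fx=6,fy=6,interpolation=3)
cv2.imwrite('pics/crop1.png',np.hstack([np.vstack([A,C])[:,:420],B]))
E
```

```text
yel [0.611  0.0083 0.246 ]
blue [0.4186 0.2911 0.176 ]
green [0.6124 0.1339 0.19  ]
red [ 0.6131 -0.1092  0.19  ]
postL [0.6095 0.2367 0.202 ]
postR [ 0.6112 -0.2172  0.202 ]
b1 [ 0.4887 -0.1876  0.02  ]
b2 [ 0.48   -0.3371  0.02  ]
b3 [ 0.3333 -0.3248  0.02  ]
b4 [ 0.3396 -0.1765  0.02  ]
cone [0.505  0.0416 0.045 ]
dish [ 0.4306 -0.0798  0.022 ]
trayc [0.4184 0.292  0.016 ]
can [0.7455 0.2719 0.1   ]
jar [ 0.767  -0.1414  0.085 ]
```

View pics/crop1.png

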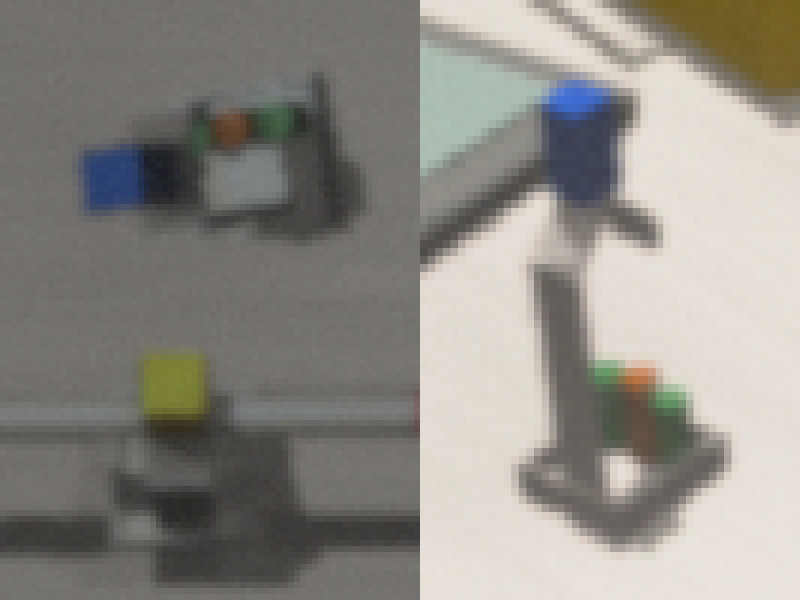

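The crop shows that the loaded carrier's samples are on the +x side (image up) and its stem is nearer the robot. Its yaw is slightly counter-clockwise, about 0.1. The yellow grip sits square on the rail. I refine both poses by fitting the grip blocks in both views.

```bash
cat >> h.py <<'E'
from scipy.optimize import minimize
def box(x,y,yaw,z0,b):
    P=np.array([[i,j,k] for i in b[0:2] for j in b[2:4] for k in b[4:6]],float)
    return Rot.from_euler('z',yaw).apply(P)+[x,y,z0]
def hull(s,P,sc=8):
    return cv2.convexHull(np.array([[(c+.5)*sc for c in proj(s,p)] for p in P],np.float32))
def mask(s,col):
    h=cv2.cvtColor(s['img'],cv2.COLOR_RGB2HSV); lo,hi={'y':(24,36),'b':(105,125)}[col]
    return ((h[...,0]>=lo)&(h[...,0]<=hi)&(h[...,1]>110)).astype(np.uint8)
def fitgrip(ss,col,p0,z0,rad=28):
    ms=[]
    for s in ss:
        m=mask(s,col); u,v=proj(s,[p0[0],p0[1],z0+.155]); w=np.zeros_like(m); cv2.circle(w,(int(u),int(v)),rad,1,-1)
        ms.append(cv2.GaussianBlur(cv2.resize(m*w,None,fx=8,fy=8,interpolation=1).astype(np.float32),(0,0),3)>.5)
    def cost(p):
        c=0
        for s,m in zip(ss,ms):
            a=np.zeros(m.shape,np.uint8); cv2.fillConvexPoly(a,hull(s,box(p[0],p[1],p[2],z0,[-.011,.011,-.011,.011,.134,.176])).astype(np.int32),1)
            c+=1-(a.astype(bool)&m).sum()/((a>0)|m).sum()
        return c
    return minimize(cost,p0,method='Nelder-Mead',options=dict(initial_simplex=[np.array(p0)+d for d in ([0,0,0],[.006,0,0],[0,.006,0],[0,0,.2])],maxiter=90))
E
python3 - <<'E'
from h import *
S=[ld('top'),ld('side')]
for col,p0,z in(('b',[.4186,.2911,.1],0.),('y',[.611,.008,0.],.07)):
    for ss in (S,S[:1],S[1:]): f=fitgrip(ss,col,p0,z); print(col,f.x.round(4),round(f.fun,3))
# marks centroid both views
for n,s in zip('ts',S):
    h=cv2.cvtColor(s['img'],cv2.COLOR_RGB2HSV)
    for c,lo,hi,g in(('green',50,75,[.612,.131,.19]),('red',170,180,[.612,-.109,.19])):
        u,v=map(int,proj(s,g)); w=np.zeros(h.shape[:2],bool); w[v-15:v+15,u-25:u+25]=1
        m=w&(((h[...,0]>=lo)&(h[...,0]<=hi))|((c=='red')&(h[...,0]<6)))&(h[...,1]>130)
        q=np.argwhere(m).mean(0); print(n,c,m.sum(),back(s,q[1],q[0],.19).round(4))
# overlay loaded
t=S[0]; im=cv2.resize(cv2.cvtColor(t['img'],cv2.COLOR_RGB2BGR),None,fx=8,fy=8,interpolation=3)
out=[]
for yaw in(.05,.15):
    o=im.copy()
    for b in([-.032,.032,-.03,.03,0,.016],[-.011,.011,-.011,.011,.134,.176],[-.0245,-.0195,-.012,.012,0,.11]):
        P=box(.4186,.2911,yaw,0,b)
        cv2.polylines(o,[hull(t,P).astype(np.int32)],True,(0,255,255),1)
    out.append(o[235*8:285*8,120*8:170*8])
cv2.imwrite('pics/ov.png',np.hstack(out))
E
```

```text
b [0.4187 0.2916 0.1122] 1.377
b [0.4182 0.2932 0.1708] 0.547
b [0.4218 0.2952 1.    ] 0.778
y [0.6138 0.0094 0.1477] 1.132
y [0.6125 0.0087 0.1021] 0.363
y [0.6229 0.0162 0.7556] 0.729
t green 47 [0.6122 0.135  0.19  ]
t red 147 [ 0.6134 -0.1099  0.19  ]
s green 41 [0.6146 0.138  0.19  ]
s red 80 [ 0.6151 -0.1047  0.19  ]
```

View pics/ov.png

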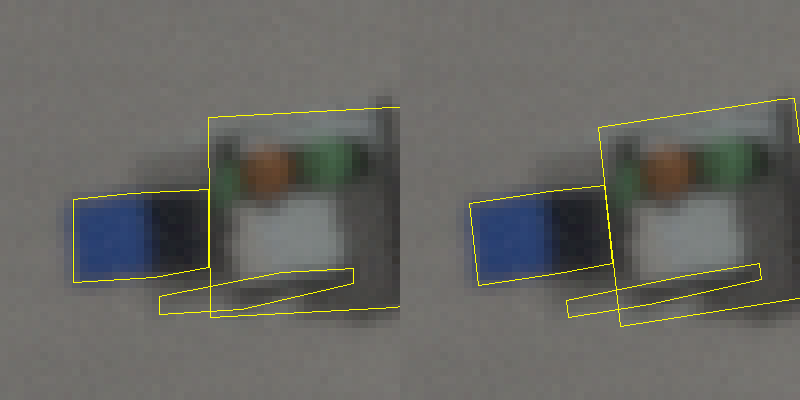

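Emit:
step_arm([
  [[0,0,-2.2],[0,0,-8]],
  [[0,0,-2.2],[0,0,-8]],
  [[-3,-4,0],[0,0,0]],
  [[-3,-4,0],[0,0,0]],
  [[-3,-4,0],[0,0,0]],
  [[-3,-4,0],[0,0,0]],
  [[-3,-4,0],[0,0,0]],
  [[-3,-4,0],[0,0,0]],
  [[-3,-4,0],[0,0,0]],
  [[-3,-4,0],[0,0,0]],
  [[-3,-4,0],[0,0,0]],
  [[-3,-4,0],[0,0,0]],
], claw=1, grip_force=25)

```text
clock: 1.6
tool_pos: [0.4724, 0.2005, 0.3015]
eef_rot: [-0.001, 1.0, -0.0, -0.0]
contact_force: [0.1, 0.4, 0.8]
opening: 1.001
finger_force: 0.0
```

Emit:
step_arm([
  [[-3.5,-4.8,0],[0,0,0]],
  [[-3.5,-4.8,0],[0,0,0]],
  [[-3.5,-4.8,0],[0,0,0]],
  [[-3.5,-4.8,0],[0,0,0]],
  [[0,0,0],[0,0,0]],
  [[0,0,0],[0,0,0]],
])

```text
clock: 2.35
tool_pos: [0.6116, 0.011, 0.3011]
eef_rot: [-0.001, 1.0, 0.001, -0.001]
contact_force: [-0.3, 0.3, 0.6]
opening: 1.003
finger_force: 0.0
```

```bash
python3 - <<'E'
from h import *
st=sensors.get_state(); print(st['tool_pos'].round(4) if hasattr(st['tool_pos'],'round') else st['tool_pos'])
w=snap('wrist','w1.png'); print(w['position'],w['rotation'],w['fx'])
for n,z in(('yel',.246),('yel',.204)): 
    m=mask(w,'y'); q=np.argwhere(m); print(m.sum(), q.min(0),q.max(0), back(w,*q.mean(0)[::-1],z).round(4), [np.round(proj(w,p)).tolist() for p in box(.612,.009,0,.07,[-.011,.011,-.011,.011,.176,.176])[::2]])
E
```

```text
[0.6116 0.011  0.3011]
[0.54489552 0.01057099 0.42887781] [0.69975495 0.7020292  0.09419454 0.09287307] 293.8890062795965
1413 [ 19 233] [235 501] [0.6068 0.0104 0.246 ] [[232.0, 204.0], [265.0, 204.0], [232.0, 235.0], [265.0, 235.0]]
1413 [ 19 233] [235 501] [0.621  0.0104 0.204 ] [[232.0, 204.0], [265.0, 204.0], [232.0, 235.0], [265.0, 235.0]]
```

View pics/w1.png

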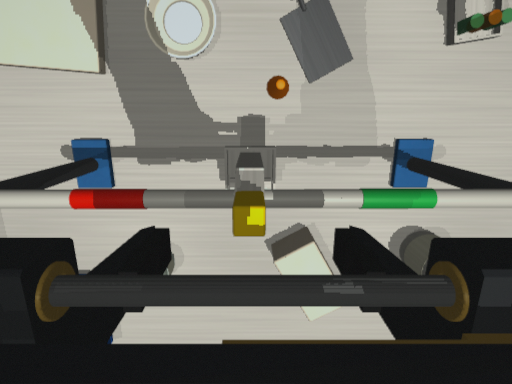

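The yellow top face spans cols 233–267 and rows 205–235, as predicted. Red is centred at about (107,198) and green at about (398,198). I descend and grasp.

Emit:
step_arm([
  [[0,0.1,2],[0,0,0]],
  [[0,0,2],[0,0,0]],
  [[0,0,2],[0,0,0]],
  [[0,0,1],[0,0,0]],
  [[0,0,0],[0,0,0]],
  [[0,0,0],[0,0,0]],
])

```text
clock: 3.15
tool_pos: [0.6126, 0.0118, 0.2325]
eef_rot: [-0.002, 1.0, 0.0, 0.001]
contact_force: [0.3, -0.5, 0.7]
opening: 1.001
finger_force: 0.0
```

Emit:
step_arm([
  [[0,0,0],[0,0,0]],
  [[0,0,0],[0,0,0]],
  [[0,0,0],[0,0,0]],
  [[0,0,0],[0,0,0]],
  [[0,0,0],[0,0,0]],
  [[0,0,0],[0,0,0]],
], claw=-1, grip_force=25)

```text
clock: 3.9
tool_pos: [0.6122, 0.0113, 0.2317]
eef_rot: [-0.001, 1.0, 0.0, -0.0]
contact_force: [-0.9, 0.7, 0.6]
opening: 0.341
finger_force: 0.0
```

```bash
python3 - <<'E'
from h import *
w=ld('wrist')
for n,u,v in(('red',107.5,198),('green',398.5,198),('mid',250,198)): print(n,back(w,u,v,.19).round(4))
E
```

```text
red [ 0.6136 -0.1106  0.19  ]
green [0.6129 0.1354 0.19  ]
mid [0.6133 0.0097 0.19  ]
```

Emit:
step_arm([
  [[0,0,0],[0,0,0]],
  [[0,0,0],[0,0,0]],
  [[0,0,0],[0,0,0]],
  [[0,0,0],[0,0,0]],
])

```text
clock: 4.4
tool_pos: [0.6123, 0.0104, 0.2318]
eef_rot: [-0.001, 1.0, -0.001, 0.0]
contact_force: [0.3, -3.6, 3.0]
opening: 0.248
finger_force: 24.9
```

Gripped. Lift by 3.6 cm.

Emit:
step_arm([
  [[0,0,-0.6],[0,0,0]],
  [[0,0,-1],[0,0,0]],
  [[0,0,-1],[0,0,0]],
  [[0,0,-1],[0,0,0]],
  [[0,0,0],[0,0,0]],
  [[0,0,0],[0,0,0]],
])

```text
clock: 5.15
tool_pos: [0.612, 0.0113, 0.2675]
eef_rot: [-0.001, 1.0, -0.0, -0.0]
contact_force: [-0.2, -0.2, -2.7]
opening: 0.246
finger_force: 24.9
```

Now −x by 12 cm (tool +x).

Emit:
step_arm([
  [[1,0,0],[0,0,0]],
  [[1.5,0,0],[0,0,0]],
  [[1.5,0,0],[0,0,0]],
  [[1.5,0,0],[0,0,0]],
  [[2,0,0],[0,0,0]],
  [[2,0,0],[0,0,0]],
  [[1.5,0,0],[0,0,0]],
  [[1,0,0],[0,0,0]],
  [[0,0,0],[0,0,0]],
])

```text
clock: 6.28
tool_pos: [0.4915, 0.0109, 0.2678]
eef_rot: [-0.001, 1.0, -0.0, -0.0]
contact_force: [-0.6, 0.7, -2.8]
opening: 0.244
finger_force: 24.9
```

Emit:
step_arm([
  [[0.3,-1.5,0],[0,0,0]],
  [[0.8,-2.5,0],[0,0,0]],
  [[1,-3,0],[0,0,0]],
  [[1,-3,0],[0,0,0]],
  [[1,-3,0],[0,0,0]],
  [[1,-3,0],[0,0,0]],
  [[1,-3,0],[0,0,0]],
  [[1,-3,0],[0,0,0]],
  [[0.6,-2.5,0],[0,0,0]],
  [[0.4,-1.5,0],[0,0,0]],
  [[0,-0.7,0],[0,0,0]],
  [[0,0,0],[0,0,0]],
])

```text
clock: 7.78
tool_pos: [0.4123, -0.2561, 0.2677]
eef_rot: [-0.001, 1.0, 0.0, 0.0]
contact_force: [0.0, 0.4, -3.0]
opening: 0.246
finger_force: 24.9
```

Emit:
step_arm([
  [[0,0,1.5],[0,0,0]],
  [[0,0,2],[0,0,0]],
  [[0,0,2],[0,0,0]],
  [[0,0,1.5],[0,0,0]],
  [[0,0,0.8],[0,0,0]],
  [[0,0,0],[0,0,0]],
  [[0,0,0],[0,0,0]],
])

```text
clock: 8.65
tool_pos: [0.4124, -0.256, 0.1902]
eef_rot: [-0.001, 1.0, -0.0, 0.001]
contact_force: [-0.1, 0.1, -3.8]
opening: 0.251
finger_force: 24.9
```

Emit:
step_arm([
  [[0,0,0.3],[0,0,0]],
  [[0,0,0.3],[0,0,0]],
  [[0,0,0.1],[0,0,0]],
  [[0,0,0],[0,0,0]],
  [[0,0,0],[0,0,0]],
])

```text
clock: 9.28
tool_pos: [0.4119, -0.2562, 0.1827]
eef_rot: [-0.001, 1.0, 0.0, 0.0]
contact_force: [-0.1, 0.0, -3.4]
opening: 0.249
finger_force: 24.9
```

```bash
python3 - <<'E'
from h import *
s=snap('side'); t=snap('top')
a=s['img'][230:350,225:345];b=t['img'][215:305,325:415]
cv2.imwrite('pics/pl.png',np.hstack([cv2.resize(x,(400,400),interpolation=3) for x in(a,b)])[...,::-1])
E
```

```text
(no output)
```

View pics/pl.png

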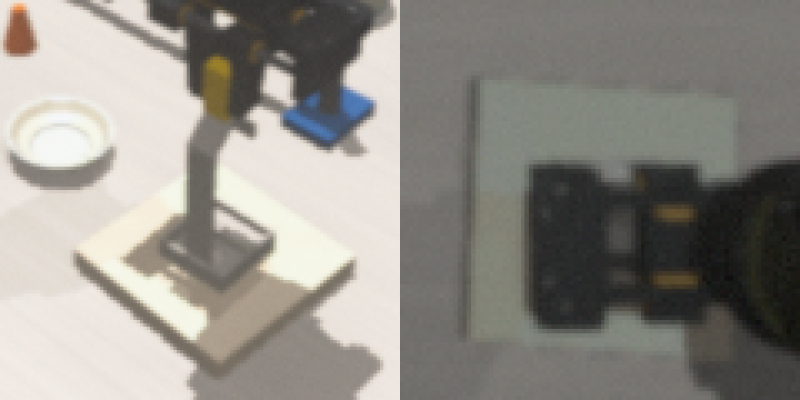

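The side crop (tray at (217,245) in the crop) shows the empty carrier upright and just above the middle of the board. I lower it to contact.

Emit:
step_arm([
  [[0,0,0.1],[0,0,0]],
  [[0,0,0.1],[0,0,0]],
  [[0,0,0],[0,0,0]],
])

```text
clock: 9.75
tool_pos: [0.4122, -0.257, 0.1818]
eef_rot: [-0.001, 1.0, -0.001, 0.001]
contact_force: [-1.6, -0.8, 9.3]
opening: 0.246
finger_force: 25.0
```

Contact. Release and rise.

Emit:
step_arm([
  [[0,0,0],[0,0,0]],
  [[0,0,0],[0,0,0]],
  [[0,0,0],[0,0,0]],
  [[0,0,0],[0,0,0]],
  [[0,0,0],[0,0,0]],
  [[0,0,0],[0,0,0]],
  [[0,0,-1.5],[0,0,0]],
  [[0,0,-3],[0,0,0]],
  [[0,0,-3],[0,0,0]],
  [[0,0,-3],[0,0,0]],
  [[0,0,0],[0,0,0]],
], claw=1)

```text
clock: 11.12
tool_pos: [0.413, -0.2567, 0.2874]
eef_rot: [-0.001, 1.0, -0.001, 0.002]
contact_force: [0.3, -0.5, 0.2]
opening: 1.0
finger_force: 0.0
```

Emit:
step_arm([
  [[-1,4.5,0],[0,0,0]],
  [[-1,4.5,0],[0,0,0]],
  [[-1,4.5,0],[0,0,0]],
  [[-1,4.5,0],[0,0,0]],
  [[-0.5,4.5,0],[0,0,0]],
  [[0,4.5,0],[0,0,0]],
  [[0,4.5,0],[0,0,0]],
  [[0.4,4.5,0],[0,0,0]],
  [[1,4.5,0],[0,0,0]],
  [[1,4.5,0],[0,0,0]],
  [[1,4.5,0],[0,0,0]],
  [[0.6,4.5,0],[0,0,-5.7]],
])

```text
clock: 12.62
tool_pos: [0.4144, 0.2848, 0.2845]
eef_rot: [-0.052, 0.999, -0.001, -0.001]
contact_force: [-0.1, -0.3, 0.2]
opening: 1.002
finger_force: 0.0
```

Emit:
step_arm([
  [[0,0,0],[0,0,0]],
  [[0,0,0],[0,0,0]],
])

```text
clock: 12.88
tool_pos: [0.4153, 0.2826, 0.2846]
eef_rot: [-0.05, 0.999, -0.001, -0.001]
contact_force: [0.9, 0.1, -0.9]
opening: 1.001
finger_force: 0.0
```

```bash
python3 - <<'E'
from h import *
print(sensors.get_state()['tool_pos'])
w=snap('wrist')
out=cv2.resize(w['img'],(800,600),interpolation=3)[...,::-1].copy()
for yaw,c in((.1,(0,255,255)),):
    for b in([-.032,.032,-.03,.03,.016,.016],[-.011,.011,-.011,.011,.176,.176]):
        h=hull(w,box(.4186,.2915,yaw,0,b),800/512); cv2.polylines(out,[h.astype(np.int32)],True,c,1)
cv2.imwrite('pics/w2.png',out)
E
```

```text
[0.41528914 0.28257399 0.2846304 ]
```

View pics/w2.png

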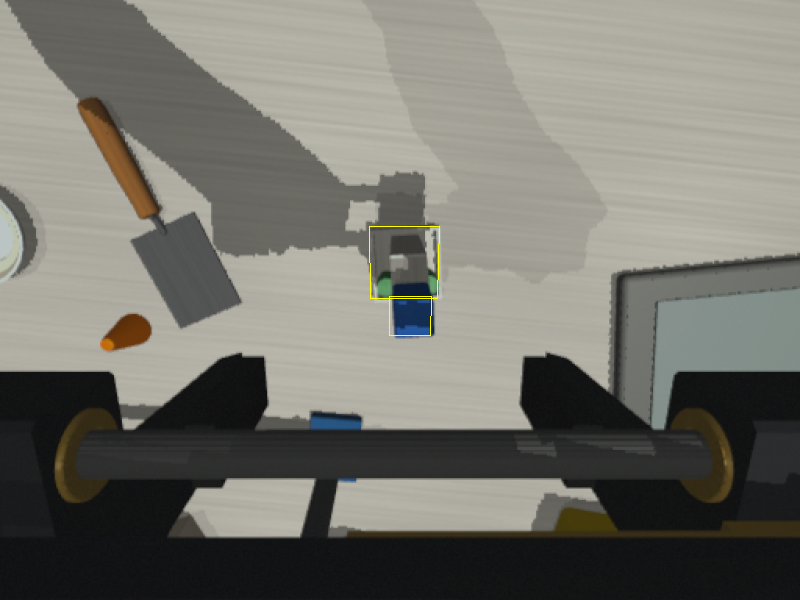

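The blue top is at about cols 392–434 and rows 297–337, within 1–2 mm of the prediction, and the yaw matches. I align and descend.

Emit:
step_arm([
  [[-0.4,1,0],[0,0,0]],
  [[0,0,3],[0,0,0]],
  [[0,0,3],[0,0,0]],
  [[0,0,3],[0,0,0]],
  [[0,0,2.3],[0,0,0]],
  [[0,0,1],[0,0,0]],
  [[0,0,0],[0,0,0]],
])

```text
clock: 13.8
tool_pos: [0.4187, 0.2941, 0.1625]
eef_rot: [-0.051, 0.999, -0.0, -0.0]
contact_force: [0.2, 0.6, 0.7]
opening: 1.001
finger_force: 0.0
```

Emit:
step_arm([
  [[0,0,0],[0,0,0]],
  [[0,0,0],[0,0,0]],
  [[0,0,0],[0,0,0]],
  [[0,0,0],[0,0,0]],
  [[0,0,0],[0,0,0]],
  [[0,0,0],[0,0,0]],
  [[0,0,0],[0,0,0]],
  [[0,0,0],[0,0,0]],
  [[0,0,0],[0,0,0]],
], claw=-1, grip_force=25)

```text
clock: 14.92
tool_pos: [0.4184, 0.2942, 0.1627]
eef_rot: [-0.051, 0.999, -0.0, -0.0]
contact_force: [0.2, -0.3, -0.7]
opening: 0.251
finger_force: 24.5
```

Emit:
step_arm([
  [[0,0,-0.5],[0,0,0]],
  [[0,0,-1.2],[0,0,0]],
  [[0,0,-2],[0,0,0]],
  [[0,0,-2],[0,0,0]],
  [[0,0,-2],[0,0,0]],
  [[0,0,-1.6],[0,0,0]],
  [[0,0,-1],[0,0,0]],
  [[0,0,-0.4],[0,0,0]],
  [[0,0,0],[0,0,2.9]],
  [[0,0,0],[0,0,2.9]],
  [[0,0,0],[0,0,0]],
])

```text
clock: 16.3
tool_pos: [0.4182, 0.294, 0.2694]
eef_rot: [-0.001, 1.0, -0.0, -0.0]
contact_force: [-1.0, 0.2, -1.6]
opening: 0.246
finger_force: 24.5
```

Emit:
step_arm([
  [[-0.5,-1,0],[0,0,0]],
  [[-1,-1.8,0],[0,0,0]],
  [[-1.2,-2.2,0],[0,0,0]],
  [[-1.2,-2.2,0],[0,0,0]],
  [[-1.2,-2.2,0],[0,0,0]],
  [[-1.2,-2.2,0],[0,0,0]],
  [[-1.2,-2.2,0],[0,0,0]],
  [[-0.8,-1.6,0],[0,0,0]],
  [[-0.4,-0.8,0],[0,0,0]],
  [[0,0,0],[0,0,0]],
])

```text
clock: 17.55
tool_pos: [0.5057, 0.132, 0.2696]
eef_rot: [0.0, 1.0, 0.0, -0.0]
contact_force: [-0.9, -0.1, -2.8]
opening: 0.25
finger_force: 24.5
```

```bash
python3 - <<'E'
from h import *
p=sensors.get_state()['tool_pos']; print(p)
w=snap('wrist'); s=snap('side')
cv2.imwrite('pics/h1.png',np.hstack([cv2.resize(w['img'][100:250,150:450],(400,200),interpolation=3),cv2.resize(s['img'][120:240,120:360],(400,200),interpolation=3)])[...,::-1].repeat(1,0))
E
```

```text
[0.50568347 0.13196369 0.26964368]
```

View pics/h1.png

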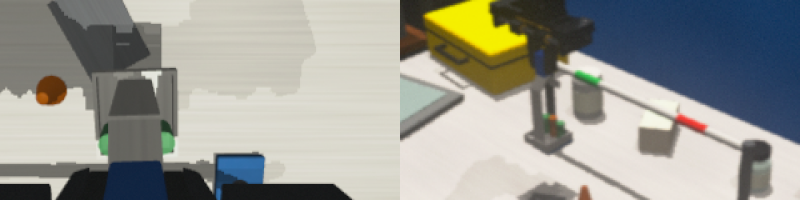

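The left crop shows the carrier square under the jaws, and the right crop shows it upright before the rail at the green stretch. I move in over the bar.

Emit:
step_arm([
  [[-0.6,0,0],[0,0,0]],
  [[-1.2,0,0],[0,0,0]],
  [[-1.2,0,0],[0,0,0]],
  [[-1.2,0,0],[0,0,0]],
  [[-1.2,0,0],[0,0,0]],
  [[-1.2,0,0],[0,0,0]],
  [[-1.2,0,0],[0,0,0]],
  [[-1.2,0,0],[0,0,0]],
  [[-1,0,0],[0,0,0]],
  [[-0.6,0,0],[0,0,0]],
  [[0,0,0],[0,0,0]],
  [[0,0,0],[0,0,0]],
])

```text
clock: 19.15
tool_pos: [0.6112, 0.1324, 0.2697]
eef_rot: [-0.001, 1.0, -0.0, -0.0]
contact_force: [-0.1, 0.4, -1.8]
opening: 0.25
finger_force: 24.5
```

Emit:
step_arm([
  [[-0.1,0,0.6],[0,0,0]],
  [[0,0,0.8],[0,0,0]],
  [[0,0,0.8],[0,0,0]],
  [[0,0,0.8],[0,0,0]],
  [[0,0,0.4],[0,0,0]],
  [[0,0,0],[0,0,0]],
  [[0,0,0],[0,0,0]],
  [[0,0,0],[0,0,0]],
])

```text
clock: 20.15
tool_pos: [0.6129, 0.1324, 0.236]
eef_rot: [-0.0, 1.0, 0.0, 0.0]
contact_force: [-0.3, 0.2, -2.3]
opening: 0.25
finger_force: 24.5
```

Emit:
step_arm([
  [[0,-0.8,0],[0,0,0]],
  [[0,-1.6,0],[0,0,0]],
  [[0,-1.8,0],[0,0,0]],
  [[0,-1.8,0],[0,0,0]],
  [[0,-1.8,0],[0,0,0]],
  [[0,-1.8,0],[0,0,0]],
  [[0,-1.8,0],[0,0,0]],
  [[0,-1.4,0],[0,0,0]],
  [[0,-0.8,0],[0,0,0]],
  [[0,0,0],[0,0,0]],
])

```text
clock: 21.4
tool_pos: [0.6128, -0.0042, 0.2357]
eef_rot: [0.0, 1.0, 0.0, 0.0]
contact_force: [-0.7, 0.1, -1.7]
opening: 0.249
finger_force: 24.5
```

Emit:
step_arm([
  [[0,-0.8,0],[0,0,0]],
  [[0,-1.4,0],[0,0,0]],
  [[0,-1.8,0],[0,0,0]],
  [[0,-1.8,0],[0,0,0]],
  [[0,-1.8,0],[0,0,0]],
  [[0,-1.6,0],[0,0,0]],
  [[0,-0.9,0],[0,0,0]],
  [[0,-0.4,0],[0,0,0]],
  [[0,0,0],[0,0,0]],
  [[0,0,0],[0,0,0]],
])

```text
clock: 22.65
tool_pos: [0.6129, -0.1076, 0.2357]
eef_rot: [-0.001, 1.0, 0.0, 0.0]
contact_force: [-0.0, -0.5, -2.2]
opening: 0.251
finger_force: 24.5
```

Lower to contact.

Emit:
step_arm([
  [[0,-0.1,0.1],[0,0,0]],
  [[0,0,0.1],[0,0,0]],
  [[0,0,0],[0,0,0]],
  [[0,0,0],[0,0,0]],
])

```text
clock: 23.15
tool_pos: [0.6128, -0.1096, 0.2337]
eef_rot: [-0.0, 1.0, 0.0, -0.0]
contact_force: [-0.2, 0.2, -2.3]
opening: 0.246
finger_force: 24.5
```

Emit:
step_arm([
  [[0,0,0.1],[0,0,0]],
  [[0,0,0],[0,0,0]],
  [[0,0,0],[0,0,0]],
])

```text
clock: 23.52
tool_pos: [0.6127, -0.1097, 0.2328]
eef_rot: [-0.0, 1.0, 0.0, -0.0]
contact_force: [-0.5, 0.5, -0.5]
opening: 0.252
finger_force: 24.5
```

Emit:
step_arm([
  [[0,0,0.05],[0,0,0]],
  [[0,0,0],[0,0,0]],
])

```text
clock: 23.78
tool_pos: [0.6129, -0.1097, 0.2327]
eef_rot: [-0.0, 1.0, -0.0, 0.0]
contact_force: [-2.1, -0.1, 4.3]
opening: 0.252
finger_force: 24.5
```

Emit:
step_arm([
  [[0,0,0],[0,0,0]],
  [[0,0,0],[0,0,0]],
  [[0,0,0],[0,0,0]],
  [[0,0,0],[0,0,0]],
  [[0,0,0],[0,0,0]],
  [[0,0,0],[0,0,0]],
  [[0,0,0],[0,0,0]],
], claw=1)

```text
clock: 24.65
tool_pos: [0.6128, -0.1097, 0.2322]
eef_rot: [-0.0, 1.0, 0.0, 0.0]
contact_force: [0.4, -0.2, 1.1]
opening: 0.993
finger_force: 0.0
```

Emit:
step_arm([
  [[0,0,-1],[0,0,0]],
  [[0,0,-2],[0,0,0]],
  [[0,0,-3],[0,0,0]],
  [[0,0,-3],[0,0,0]],
  [[2,0,-3],[0,0,0]],
  [[4,0,0],[0,0,0]],
  [[4,0,0],[0,0,0]],
  [[4,0,0],[0,0,0]],
  [[0,0,0],[0,0,0]],
  [[0,0,0],[0,0,0]],
  [[0,0,0],[0,0,0]],
  [[0,0,0],[0,0,0]],
])

```text
clock: 26.15
tool_pos: [0.4736, -0.1096, 0.3521]
eef_rot: [-0.001, 1.0, 0.0, 0.0]
contact_force: [-1.0, -0.5, 0.6]
opening: 0.999
finger_force: 0.0
```

```bash
python3 - <<'E'
from h import *
p=sensors.get_state()['tool_pos']; print(p)
s=snap('side'); w=snap('wrist')
cv2.imwrite('pics/f1.png',np.hstack([cv2.resize(s['img'][130:360,180:400],(400,418),interpolation=3),cv2.resize(w['img'],(400,418),interpolation=3)])[...,::-1])
E
```

```text
[ 0.47361488 -0.10960667  0.35206466]
```

View pics/f1.png

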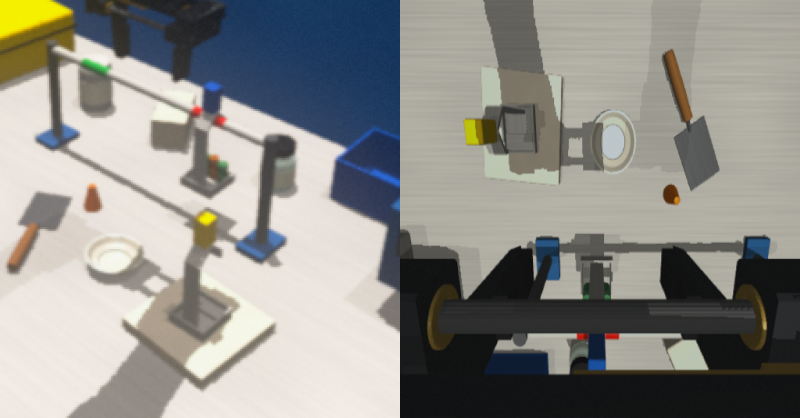

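The loaded carrier hangs upright with red visible on both sides of its hook (blue grip at (211,97)). The empty carrier stands upright on the middle of the board (tray at (201,310)). I let any swing settle, then hand in.

Emit:
step_arm([
  [[0,0,0],[0,0,0]],
  [[0,0,0],[0,0,0]],
  [[0,0,0],[0,0,0]],
  [[0,0,0],[0,0,0]],
  [[0,0,0],[0,0,0]],
  [[0,0,0],[0,0,0]],
  [[0,0,0],[0,0,0]],
  [[0,0,0],[0,0,0]],
  [[0,0,0],[0,0,0]],
  [[0,0,0],[0,0,0]],
  [[0,0,0],[0,0,0]],
  [[0,0,0],[0,0,0]],
])

```text
clock: 27.75
tool_pos: [0.4728, -0.1098, 0.3522]
eef_rot: [-0.0, 1.0, 0.0, -0.0]
contact_force: [-0.3, -0.1, -0.2]
opening: 1.003
finger_force: 0.0
```

```bash
python3 - <<'E'
from h import *
a=ld('side'); fs=[snap('side') for _ in range(8)]
for s in fs:
    m=mask(s,'b').astype(bool); u,v=map(int,proj(s,[.613,-.11,.235])); w=m[v-14:v+14,u-14:u+14]; print(w.sum(),np.argwhere(w).mean(0).round(2))
print(finish_job())
E
```

```text
346 [ 6.71 16.4 ]
344 [ 6.7  16.47]
347 [ 6.77 16.51]
344 [ 6.68 16.42]
349 [ 6.78 16.4 ]
347 [ 6.78 16.52]
346 [ 6.71 16.41]
343 [ 6.74 16.57]
the job is handed in; nothing more can be done
None
```

The job is handed in, with no verdict returned: the empty carrier stands upright on the board, and the glass carrier hangs at rest within the red stretch after hooking at green and passing the middle about 3 mm above contact.

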